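# Present a filled bottle to the inspection camera

### The job

One of the three bottles in the white rack has a pointed nozzle on its cap: draw it upright out of the rack and hold it up, cap upward, to the inspection camera, leaving the other bottles, the rest of the bench and the camera as they are. The camera is aimed at a different slant each time; hold the bottle with the middle of its height on the line of sight, about 15 cm in front of the lens, leaning just as the camera is slanted, so that it would stand upright in the picture and be seen squarely from its side. Finish while still holding it there, steady in the air; do not put it down or let go.

Things in the scene. Friction and masses are not known exactly. Their poses are not given: they have to be found in the camera images.
- nozzle_bottle: Amber glass bottle, body 40 mm across and 66 mm tall with paper band, 24 mm neck, white screw cap 30 mm across from 82 to 108 mm above the foot; on the cap a pointed white nozzle up to 128 mm, 20 mm wide at its root. 0.08 to 0.15 kg. Origin: centre of the foot; z runs up through the cap. Round about z. Stands in one of the rack holes; the cap is the place to grip.
- bottle_middle (a point): The point on the nozzle bottle's axis 64 mm above its foot, half of its full 128 mm height. Axes as the bottle's. This is the point to be brought to the line of sight.
- rack: White plastic block fixed to the bench, 80 (x) by 265 (y) by 40 (z) mm, with three holes 44 mm wide, 30 mm deep, 85 mm apart in a row along its y. Origin: centre of its underside. A bottle in it stands with its foot 10 mm above the bench and must rise 30 mm to come clear. Which bottle is in which hole varies. Fingers closing along x have the most room.
- lens (a point): Centre of the front glass of the inspection camera (grey box, lamp ring 58 mm wide, on a slim post with 120 mm square foot). Line of sight: from here along this frame's -x, slanting down 0.15 to 0.65 rad (varies, as does heading). y is level, z is picture-up (leans away from the camera): the bottle's z should point along it. Stiff hinge 75 mm behind the glass, 300 mm above the bench.
- flat_bottle: Amber glass bottle, body 40 mm across and 66 mm tall with paper band, 24 mm neck, white screw cap 30 mm across from 82 to 108 mm above the foot; nothing on the flat cap. Another bottle in the rack, to be left. Origin: centre of the foot, z up.
- pump_bottle: Amber glass bottle, body 40 mm across and 66 mm tall with paper band, 24 mm neck, white screw cap 30 mm across from 82 to 108 mm above the foot; with a pump head with a short side spout, up to 129 mm above the foot. Another bottle in the rack, to be left. Origin: centre of the foot, z up.
- jar_a: White cream jar, 53 mm across, 46 mm tall, loose on the bench, to be left. Origin: centre of its foot.
- jar_b: A second such white jar, 53 mm across, 46 mm tall, to be left. Origin: centre of its foot.
- beaker: Open steel beaker, 68 mm across, 85 mm tall, to be left. Origin: centre of its foot.
- spatula: Steel spatula, 200 mm long, lying on the bench, to be left. Origin: on its underside, x along it.

How it is judged:
By the outcome, as a careful person would: the job done as asked, in the order asked, and still so for the second after the job is handed in, while the arm keeps its last pose, push and grip.
It also fails if it takes over 35 s, if anything falls off the work surface, if the arm or the gripper's body presses on something with over 40 N, if the wrist force passes 120 N, or if a joint passes its speed limit or range.

### The arm

A 6-joint arm with a two-finger parallel gripper is mounted at the origin on the work surface. World frame = base frame: x ahead of the robot, y to its left, z up, the work surface at z = 0. Lengths are in m, angles in rad, forces in N, time in s.
With the tool pointing down it reaches from about 0.35 to 0.975 m from the base axis. Payload 4.9 kg.
Tool frame: the origin (TCP) lies at the very end of the fingers, on their centre line; the grasp point (between the pads) lies 19 mm behind it (ctrl.grasp_offset is the distance from the TCP to the grasp point, in m); z points along the fingers, y is the line along which they close (so a half turn about z gives the same grasp; the last joint's range is limited). The gripper opens to 85 mm and grips with 20 to 120 N. Pads are 22 mm wide; open, the fingers measure 114 mm over their backs; the gripper's body (76 mm by 85 mm) begins 54 mm behind the grasp point. The pads swing forward as they close: fully open they stand 13 mm farther back than shut.
Start: joints at [-1.445, 0.053, 1.613, -0, 1.476, -0.119], TCP at [0.151, -0.606, 0.231] pointing down, gripper open.
Joint ranges: [-3.01, 3.01], [-1.01, 2.22], [0.06, 2.58], [-1.02, 4.17], [0.09, 2.62], [-3.14, 3.14]. Speed limits (rad/s): [2.57, 2.57, 3.14, 3.14, 3.14, 3.14].

### API

Orientations are given as a rotation vector (axis times angle).
In Python, from station import ctrl, optics gives the robot as it stands.
- The arm moves only by the shell command python3 -m handwheel 'ROWS' [OPENING] [FORCE]. ROWS is JSON, a list of rows, each an object of numbers: "tx", "ty", "tz": the shift along the tool's x, y, z in mm; "roll": the turn about the tool's z in rad. A call has 1 to 12 rows; each row shifts and turns the commanded pose from where the row before left it, along the tool's axes as they then stand; what a row does not reach is not made up. A row lasts 1/12 s, in which the tool goes at most 41.7 mm and 7.16 degrees, less where a joint would pass 70% of its speed; a pose out of reach is approached as far as the arm can. A call with a gripper value outside its range is refused whole. OPENING is the finger opening in mm, from 0 to 85.4, set as the call begins (- or left out, the last holds). The fingers move at their own pace and stop on an object; FORCE is the grip in N (left out, the last holds). Time passes only in rows, so rows that do not move let the fingers close. It gives the time, the measured TCP pose, the force, the opening and the grip force at its end, in the units of the state.
- ctrl.get_obs(): the state, without advancing time (a new reading comes with each control period).
- optics.get_image(name): name is "scene" or "top" or "wrist"; returns (picture, depth): 384x512x3 uint8, red, green, blue; 384x512 float32, m along the optical axis (not along the pixel's ray), 0 where there is no reading.
- optics.camera_params(name): a dict with "mtx" (3x3 intrinsics, pixels), "extrinsics" (4x4, takes a point from camera to world coordinates); the wrist camera has in their place "tool_from_camera" (4x4, takes a point from camera to tool coordinates, whose origin is the TCP and whose axes are the flange's). Camera axes: x right, y down, z forward; pixel columns grow to the right and rows downward; lengths in m; the calibration is good to about 2 mm. A picture is of the moment at which its call begins: read the wrist's pose just before it. camera_params takes no time and is no camera call.
- ctrl.finish_job(): hands the job in; it is judged then, once.
The state is a dict: "t": time; "q": joint angles; "dq": joint speeds; "effort": joint torques, N m; "tool_pos": TCP position; "tool_rot": TCP orientation; "contact_force": force on the tool from outside, world axes, zero at the start; "wrist_torque": the same for the moment, N m; "opening": finger opening in m; "grip_force": force on a finger pad.
Only numpy, scipy, OpenCV 4.12 (cv2) and the standard library are available. Lean on these libraries where they do the work, as an engineer would, in place of code of your own. Each camera call takes 0.05 s, during which the arm holds its last target. There are 200 camera calls.

## Working session

There is one attempt and no reset: what is moved stays moved. The work goes in short steps, Python scripts to look and compute and a shell command to move; the robot and the scene stay as the last step left them, time stands still between calls to the robot, and variables do not carry over. Pictures are saved under pics/ and viewed, at most 10 in all, crops included, and the job is handed in when it is done.

```bash
mkdir -p pics
cat > h.py <<'E'
import numpy as np,cv2
from scipy.spatial.transform import Rotation as R
from station import ctrl,optics
def cam(n):
    p=optics.camera_params(n)
    if n!="wrist": return np.array(p["mtx"]),np.array(p["extrinsics"])
    o=ctrl.get_obs();T=np.eye(4);T[:3,:3]=R.from_rotvec(o["tool_rot"]).as_matrix();T[:3,3]=o["tool_pos"]
    return np.array(p["mtx"]),T@np.array(p["tool_from_camera"])
def cloud(n):
    K,E=cam(n);im,d=optics.get_image(n)
    v,u=np.mgrid[:384,:512]
    P=np.stack([(u-K[0,2])/K[0,0]*d,(v-K[1,2])/K[1,1]*d,d],-1)@E[:3,:3].T+E[:3,3]
    P[d==0]=np.nan
    return im,P
E
python3 - <<'E'
from h import *
ims=[]
for n in("scene","top"):
    im,P=cloud(n);np.savez(n+".npz",im=im,P=P);cv2.imwrite(f"pics/{n}0.png",im[...,::-1])
    K,E=cam(n);print(n,K[0,0],E.round(3).tolist())
print(ctrl.get_obs())
E
```

```text
scene 418.9312253469625 [[0.417, 0.743, -0.523, 1.187], [0.909, -0.337, 0.245, -0.321], [0.006, -0.578, -0.816, 1.148], [0.0, 0.0, 0.0, 1.0]]
top 383.68986256002216 [[0.028, -0.986, 0.165, 0.367], [-1.0, -0.029, -0.004, -0.024], [0.008, -0.165, -0.986, 1.392], [0.0, 0.0, 0.0, 1.0]]
{'t': 0.1, 'q': array([-1.44503202e+00,  5.32855470e-02,  1.61414682e+00, -1.11395277e-05,
        1.47600267e+00, -1.18976730e-01]), 'dq': array([-1.68679387e-04, -5.19858236e-04, -2.89250740e-03,  7.28355287e-04,
        4.58929249e-06,  6.22145259e-04]), 'effort': array([ 1.20419998e-03, -3.94900775e+01, -3.71360815e+01, -2.07227259e-05,
        3.96690506e-03,  5.24382617e-07]), 'tool_pos': array([ 0.1513814 , -0.60581244,  0.23019514]), 'tool_rot': array([-3.11627127e+00, -3.83256356e-01,  2.72234077e-05]), 'contact_force': array([-0.33186443,  0.30520941, -0.19177798]), 'wrist_torque': array([-0.01069735, -0.00597167, -0.01902617]), 'grip_force': 0.0, 'opening': 0.08519145004535084}
```

View pics/scene0.png

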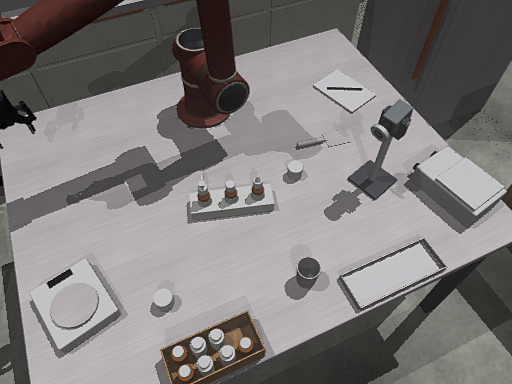

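View pics/top0.png

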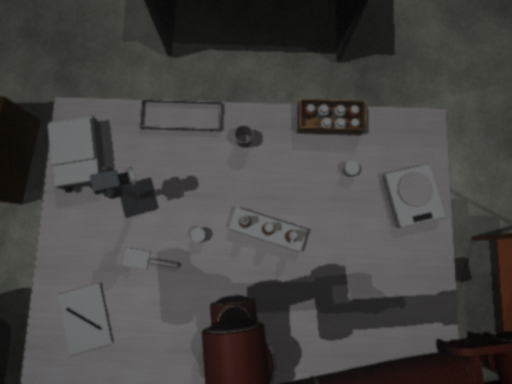

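The scene picture shows the rack bottles at about (204,190), (231,190) and (258,186), and the inspection camera at about (395,120). I'll crop in on both.

Run:
```python
from h import *
s=np.load("scene.npz");im=s["im"];P=s["P"]
a=cv2.resize(im[165:225,180:285],(700,400),interpolation=cv2.INTER_CUBIC)
b=cv2.resize(im[90:200,340:420],(436,600),interpolation=cv2.INTER_CUBIC)
c=np.zeros((600,800,3),np.uint8);c[:200,:350]=cv2.resize(a,(350,200));c[:,364:]=b
t=np.load("top.npz");c[210:600,:350]=cv2.resize(t["im"][150:230,80:180],(350,390),interpolation=cv2.INTER_CUBIC)
c[:200,:350]=cv2.resize(im[165:225,180:285],(350,200),interpolation=cv2.INTER_CUBIC)
cv2.imwrite("pics/crop1.png",c[...,::-1])
# rack-top & caps
for n,A in(("scene",s),("top",t)):
    P=A["P"];im=A["im"]
    m=(P[...,2]>.034)&(P[...,2]<.046)&(P[...,0]>.3)&(P[...,0]<.65)&(abs(P[...,1])<.3)
    k,l,st,ce=cv2.connectedComponentsWithStats(m.astype(np.uint8))
    for i in range(1,k):
        if st[i,4]>60:
            q=P[l==i];r=cv2.minAreaRect(q[:,:2].astype(np.float32)*1000);print(n,"z40",st[i],r)
    m=(P[...,2]>.085)&(P[...,2]<.16)&(P[...,0]>.3)&(P[...,0]<.65)&(abs(P[...,1])<.3)
    k,l,st,ce=cv2.connectedComponentsWithStats(m.astype(np.uint8))
    for i in range(1,k):
        q=P[l==i];print(n,"cap",ce[i].round(1),st[i,4],q.mean(0).round(3),np.median(q,0).round(3),q[:,2].max().round(3))
    m=(P[...,2]>.2)&(P[...,2]<.45)&(P[...,1]>.2)
    k,l,st,ce=cv2.connectedComponentsWithStats(m.astype(np.uint8))
    for i in range(1,k):
        if st[i,4]>20:q=P[l==i];print(n,"head",st[i],q.min(0).round(3),q.max(0).round(3))
```

```text
scene z40 [288 162  15  13  88] ((442.2619323730469, 166.69094848632812), (47.351112365722656, 46.06969451904297), 70.90015411376953)
scene z40 [ 190  184   84   31 1259] ((464.9023742675781, -74.26724243164062), (265.0145568847656, 86.56453704833984), 73.6544189453125)
scene cap [202.2 187.5] 150 [ 0.445 -0.158  0.119] [ 0.447 -0.157  0.118] 0.143
scene cap [257.6 182.8] 115 [0.493 0.005 0.113] [0.494 0.004 0.115] 0.138
scene cap [230.1 186.5] 109 [ 0.47  -0.077  0.111] [ 0.472 -0.078  0.115] 0.122
scene head [ 371   99   43   45 1157] [0.53  0.32  0.202] [0.617 0.447 0.336]
top z40 [ 229  207   78   45 1295] ((462.8448791503906, -76.595458984375), (264.3005676269531, 80.36551666259766), 73.92926025390625)
top cap [244.2 220.1] 67 [0.484 0.005 0.121] [0.484 0.006 0.12 ] 0.141
top cap [268.7 227.5] 70 [ 0.462 -0.077  0.116] [ 0.462 -0.077  0.118] 0.123
top cap [292.7 236.3] 82 [ 0.435 -0.155  0.13 ] [ 0.436 -0.154  0.137] 0.144
top head [ 90 167  47  32 950] [0.525 0.32  0.202] [0.615 0.439 0.339]
```

View pics/crop1.png

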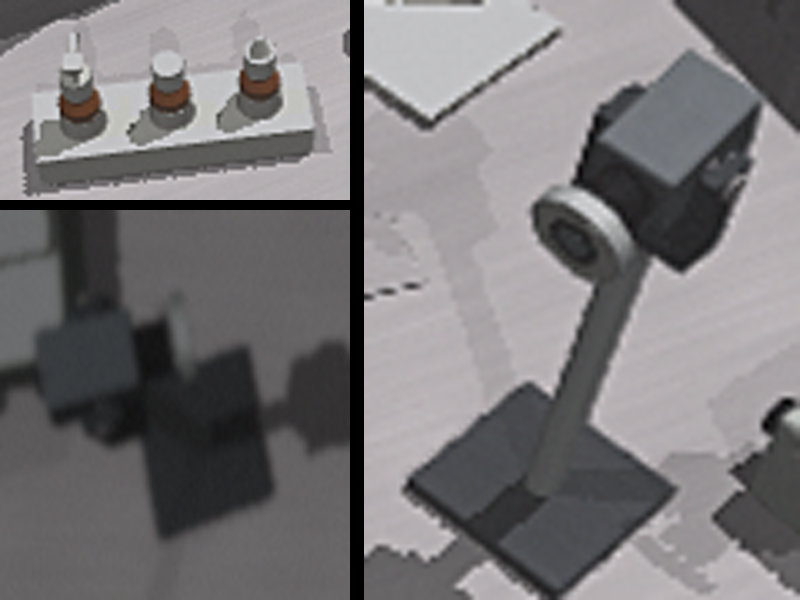

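Crop: the right bottle (258,50 in the crop) looks conical and the left one (75,50) looks like a pump, but this needs a closer look. The lens ring is at about (580,235) in the crop, facing -y and downward.

Run:
```python
from h import *
print(np.array(optics.camera_params("wrist")["tool_from_camera"]).round(3).tolist(),optics.camera_params("wrist")["mtx"][0][0])
o=ctrl.get_obs();M=R.from_rotvec(o["tool_rot"]).as_matrix()
print(M.round(3)); 
for tgt in([.42,-.07,.34],[.40,.02,.34]): print((M.T@(np.array(tgt)-o["tool_pos"])*1000).round())
def plane(q):
    for _ in range(6):
        c=q.mean(0);n=np.linalg.svd(q-c)[2][2];d=abs((q-c)@n)
        if d.max()<.003:break
        q=q[d<max(.003,np.percentile(d,92))]
    return c,n,len(q)
for nm in("scene","top"):
    A=np.load(nm+".npz");P=A["P"];im=A["im"].astype(int)
    head=(P[...,2]>.2)&(P[...,2]<.45)&(P[...,1]>.2)
    g=im.sum(-1)
    if nm=="scene":
        from collections import Counter
        # box top quad in scene: crop coordinates -> px
        quad=np.array([[690,52],[758,100],[690,182],[605,138]],float)
        c0=quad.mean(0);quad=c0+(quad-c0)*.85
        q=np.stack([340+(quad[:,0]-364)*80/436,90+quad[:,1]*110/600],-1).astype(np.int32)
        m=np.zeros(g.shape,np.uint8);cv2.fillPoly(m,[q],1)
        c,n,k=plane(P[(m>0)&head]);n*=np.sign(n[2]);print(nm,"boxtop",c.round(3),n.round(3),k,(m&head).sum(),"pitch",np.arccos(n[2]),"head",n[:2]/np.hypot(*n[:2]))
        ring=head&(P[...,0]<2);v,u=np.mgrid[:384,:512]
        r=head&(u>370)&(u<390)&(v>122)&(v<143)&(g>330)
        c,n,k=plane(P[r]);print("ring",r.sum(),k,c.round(4),n.round(3),P[r].min(0).round(3),P[r].max(0).round(3))
    else:
        m=np.zeros(g.shape,np.uint8);m[178:192,93:117]=1
        c,n,k=plane(P[(m>0)&head]);n*=np.sign(n[2]);print(nm,"boxtop",c.round(3),n.round(3),k,"pitch",np.arccos(n[2]))
    f=(P[...,2]>.004)&(P[...,2]<.02)&(P[...,1]>.2)&(P[...,1]<.45)&(P[...,0]>.45)&(P[...,0]<.7)&(g<250)
    print("foot",cv2.minAreaRect(P[f][:,:2].astype(np.float32)))
```

```text
[[-0.0, -0.964, -0.266, 0.068], [1.0, -0.001, 0.001, 0.002], [-0.001, -0.266, 0.964, -0.143], [0.0, 0.0, 0.0, 1.0]] 270.0223893585573
[[ 0.97   0.242 -0.   ]
 [ 0.242 -0.97   0.002]
 [ 0.    -0.002 -1.   ]]
[ 390. -455. -109.]
[ 393. -547. -109.]
scene boxtop [0.57  0.402 0.324] [ 0.065 -0.237  0.969] 229 265 pitch 0.248304978585168 head [ 0.26353701 -0.96464929]
ring 74 43 [0.5958 0.3326 0.3029] [ 0.298 -0.942 -0.156] [0.568 0.322 0.255] [0.616 0.346 0.316]
foot ((0.5706650018692017, 0.39965111017227173), (0.12006787210702896, 0.12378278374671936), 17.966440200805664)
top boxtop [0.558 0.4   0.325] [ 0.018 -0.247  0.969] 223 pitch 0.25045026448050617
foot ((0.5716938972473145, 0.3290413022041321), (0.2505206763744354, 0.17252933979034424), 87.23098754882812)
```

```bash
python3 -m handwheel '[{"tx":26,"ty":-28,"tz":-9},{"tx":26,"ty":-28,"tz":-9},{"tx":26,"ty":-28,"tz":-9},{"tx":26,"ty":-28,"tz":-9},{"tx":26,"ty":-28,"tz":-9},{"tx":26,"ty":-28,"tz":-9},{"tx":26,"ty":-28,"tz":-9},{"tx":26,"ty":-28,"tz":-9},{"tx":26,"ty":-28,"tz":-9},{"tx":26,"ty":-28,"tz":-9},{"tx":26,"ty":-28,"tz":-9},{"tx":26,"ty":-28,"tz":-9}]'
python3 -m handwheel '[{"tx":26,"ty":-28},{"tx":26,"ty":-28},{"tx":26,"ty":-28},{"tx":26,"ty":-28},{"tx":26,"ty":-28},{"tx":26,"ty":-28},{"roll":-0.12},{"roll":-0.12},{"roll":-0.12},{"roll":-0.12},{"roll":-0.12},{"roll":-0.12}]'
python3 -m handwheel '[{"roll":-0.12},{"roll":-0.12},{"roll":-0.08},{}]'
python3 - <<'E'
from h import *
o=ctrl.get_obs();print(o["t"],o["q"].round(3),o["tool_pos"],R.from_rotvec(o["tool_rot"]).as_matrix().round(3).tolist())
im,P=cloud("wrist");np.savez("w1.npz",im=im,P=P);cv2.imwrite("pics/w1.png",im[...,::-1])
E
```

```text
0.1 [-1.445  0.053  1.614 -0.     1.476 -0.119] [ 0.1513814  -0.60581244  0.23019514] [[0.97, 0.242, -0.0], [0.242, -0.97, 0.002], [0.0, -0.002, -1.0]]$[0]: bad value
$[0]: bad value
$[0]: bad value
```

View pics/w1.png

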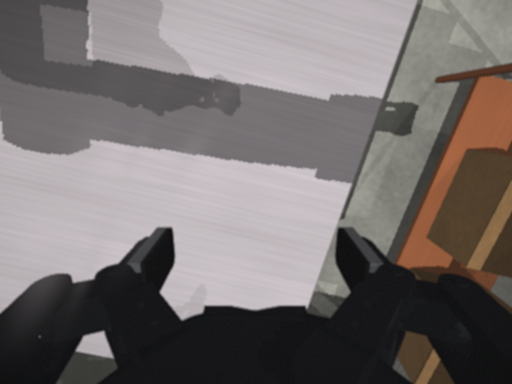

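The picture shows only bench and fingers, because the rows were refused. They may need all four numbers, so I'll test that with one small row.

```bash
python3 -m handwheel '[{"tx":26,"ty":-28,"tz":-9,"roll":0}]'; python3 -m handwheel -h
```

```text
t: 0.23
tool_pos: [0.1674, -0.5744, 0.2364]
tool_rot: [-3.114, -0.376, 0.003]
contact_force: [1.3, 1.0, -0.3]
opening: 0.0853
grip_force: 0.0invalid input: not JSON, or not a number
```

```bash
python3 -m handwheel '[{"tx":26,"ty":-28,"tz":-9,"roll":0},{"tx":26,"ty":-28,"tz":-9,"roll":0},{"tx":26,"ty":-28,"tz":-9,"roll":0},{"tx":26,"ty":-28,"tz":-9,"roll":0},{"tx":26,"ty":-28,"tz":-9,"roll":0},{"tx":26,"ty":-28,"tz":-9,"roll":0},{"tx":26,"ty":-28,"tz":-9,"roll":0},{"tx":26,"ty":-28,"tz":-9,"roll":0},{"tx":26,"ty":-28,"tz":-9,"roll":0},{"tx":26,"ty":-28,"tz":-9,"roll":0},{"tx":26,"ty":-28,"tz":-9,"roll":0},{"tx":26,"ty":-28,"tz":0,"roll":0}]'
python3 -m handwheel '[{"tx":26,"ty":-28,"tz":0,"roll":0},{"tx":26,"ty":-28,"tz":0,"roll":0},{"tx":26,"ty":-28,"tz":0,"roll":0},{"tx":26,"ty":-28,"tz":0,"roll":0},{"tx":0,"ty":0,"tz":0,"roll":-0.12},{"tx":0,"ty":0,"tz":0,"roll":-0.12},{"tx":0,"ty":0,"tz":0,"roll":-0.12},{"tx":0,"ty":0,"tz":0,"roll":-0.12},{"tx":0,"ty":0,"tz":0,"roll":-0.12},{"tx":0,"ty":0,"tz":0,"roll":-0.12},{"tx":0,"ty":0,"tz":0,"roll":-0.12},{"tx":0,"ty":0,"tz":0,"roll":-0.12}]'
python3 -m handwheel '[{"tx":0,"ty":0,"tz":0,"roll":-0.08},{"tx":0,"ty":0,"tz":0,"roll":0}]'
python3 - <<'E'
from h import *
o=ctrl.get_obs();print(o["t"],o["q"].round(3),o["tool_pos"],R.from_rotvec(o["tool_rot"]).as_matrix().round(3).tolist())
im,P=cloud("wrist");np.savez("w1.npz",im=im,P=P);cv2.imwrite("pics/w1b.png",im[...,::-1])
E
```

```text
t: 1.23
tool_pos: [0.392, -0.1698, 0.3415]
tool_rot: [3.116, 0.383, 0.005]
contact_force: [0.5, -1.5, 0.3]
opening: 0.0854
grip_force: 0.0
t: 2.23
tool_pos: [0.4647, -0.0373, 0.3389]
tool_rot: [-2.583, -1.788, 0.001]
contact_force: [-0.5, -0.1, 0.5]
opening: 0.0853
grip_force: 0.0
t: 2.4
tool_pos: [0.4648, -0.0373, 0.3389]
tool_rot: [-2.514, -1.883, 0.001]
contact_force: [0.1, 0.6, -0.5]
opening: 0.0854
grip_force: 0.0
2.4 [-0.24  -0.376  1.818  0.     1.701  0.045] [ 0.46475671 -0.03734016  0.33892907] [[0.281, 0.96, -0.001], [0.96, -0.281, 0.0], [0.0, -0.001, -1.0]]
```

View pics/w1b.png

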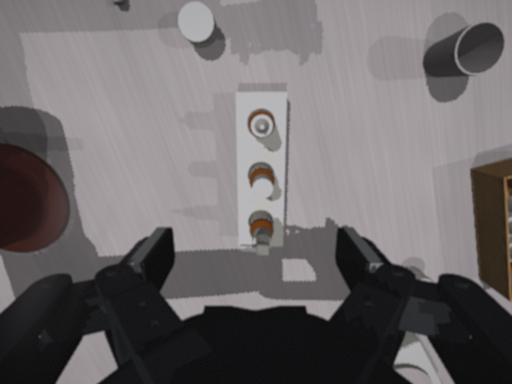

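The wrist view shows the round cap with a central point at (262,125), in the +y hole, so that is the nozzle bottle. The flat cap is at (262,185) and the pump with its spout at (262,240). Next I measure the nozzle bottle's axis.

Run:
```python
from h import *
A=np.load("w1.npz");P=A["P"];v,u=np.mgrid[:384,:512]
near=(abs(u-262)<20)&(abs(v-125)<22)
c=P[near&(P[...,2]>.106)&(P[...,2]<.128)]
print(len(c),cv2.minEnclosingCircle(c[:,:2].astype(np.float32)),c.mean(0))
t=P[near&(P[...,2]>.122)];print("noz",len(t),t.mean(0),t[:,2].max())
m=(P[...,2]>.036)&(P[...,2]<.043)&(u>225)&(u<300)&(v>85)&(v<250)
print(cv2.minAreaRect(P[m][:,:2].astype(np.float32)))
o=ctrl.get_obs();M=R.from_rotvec(o["tool_rot"]).as_matrix()
x=c[:,:2].mean(0);b=np.array(cv2.minEnclosingCircle(c[:,:2].astype(np.float32))[0])
for p in(x,b): print((M.T@(np.array([*p,.097])-o["tool_pos"])*1000).round(1))
```

```text
320 ((0.4878920614719391, 0.004613340832293034), 0.014904076233506203) [0.48814608 0.00511495 0.11950325]
noz 135 [0.48795794 0.0052846  0.13000031] 0.13958230153449014
((0.46515321731567383, -0.07733133435249329), (0.26334691047668457, 0.08018322288990021), 73.81414031982422)
[ 47.4  10.5 242. ]
[ 46.8  10.4 242. ]
```

```bash
python3 -m handwheel '[{"tx":24,"ty":5.5,"tz":20,"roll":0},{"tx":23,"ty":5,"tz":30,"roll":0},{"tx":0,"ty":0,"tz":40,"roll":0},{"tx":0,"ty":0,"tz":40,"roll":0},{"tx":0,"ty":0,"tz":40,"roll":0},{"tx":0,"ty":0,"tz":30,"roll":0},{"tx":0,"ty":0,"tz":25,"roll":0},{"tx":0,"ty":0,"tz":15,"roll":0},{"tx":0,"ty":0,"tz":13,"roll":0},{"tx":0,"ty":0,"tz":0,"roll":0},{"tx":0,"ty":0,"tz":0,"roll":0}]'
python3 -m handwheel '[{"tx":0,"ty":0,"tz":0,"roll":0},{"tx":0,"ty":0,"tz":0,"roll":0},{"tx":0,"ty":0,"tz":0,"roll":0},{"tx":0,"ty":0,"tz":0,"roll":0},{"tx":0,"ty":0,"tz":0,"roll":0},{"tx":0,"ty":0,"tz":0,"roll":0},{"tx":0,"ty":0,"tz":0,"roll":0},{"tx":0,"ty":0,"tz":0,"roll":0}]' 20 30
```

```text
t: 3.37
tool_pos: [0.4876, 0.0048, 0.0856]
tool_rot: [-2.515, -1.88, 0.002]
contact_force: [1.0, -0.3, 0.2]
opening: 0.0854
grip_force: 0.0
t: 4.03
tool_pos: [0.4886, 0.0048, 0.0872]
tool_rot: [2.515, 1.882, 0.001]
contact_force: [-2.0, 0.2, 5.8]
opening: 0.0288
grip_force: 29.5
```

```bash
python3 -m handwheel '[{"tx":0,"ty":0,"tz":-8,"roll":0},{"tx":0,"ty":0,"tz":-15,"roll":0},{"tx":0,"ty":0,"tz":-15,"roll":0},{"tx":0,"ty":0,"tz":-12,"roll":0},{"tx":10,"ty":0,"tz":0,"roll":0},{"tx":20,"ty":0,"tz":0,"roll":0},{"tx":20,"ty":0,"tz":0,"roll":0},{"tx":15,"ty":0,"tz":0,"roll":0},{"tx":10,"ty":0,"tz":8,"roll":0},{"tx":0,"ty":0,"tz":12,"roll":0},{"tx":0,"ty":0,"tz":9,"roll":0},{"tx":0,"ty":0,"tz":0,"roll":0}]'
python3 -m handwheel '[{"tx":0,"ty":0,"tz":0,"roll":0},{"tx":0,"ty":0,"tz":0,"roll":0}]'
python3 - <<'E'
from h import *
im,P=cloud("scene");np.savez("s2.npz",im=im,P=P)
cv2.imwrite("pics/s2.png",cv2.resize(im[130:230,180:310],(780,600),interpolation=cv2.INTER_CUBIC)[...,::-1])
E
```

```text
t: 5.03
tool_pos: [0.5067, 0.0763, 0.1031]
tool_rot: [-2.512, -1.88, 0.009]
contact_force: [-1.0, -0.4, -2.2]
opening: 0.0294
grip_force: 30.6
t: 5.2
tool_pos: [0.5092, 0.076, 0.1069]
tool_rot: [-2.516, -1.881, 0.001]
contact_force: [0.4, -0.1, -1.4]
opening: 0.029
grip_force: 30.6
```

View pics/s2.png

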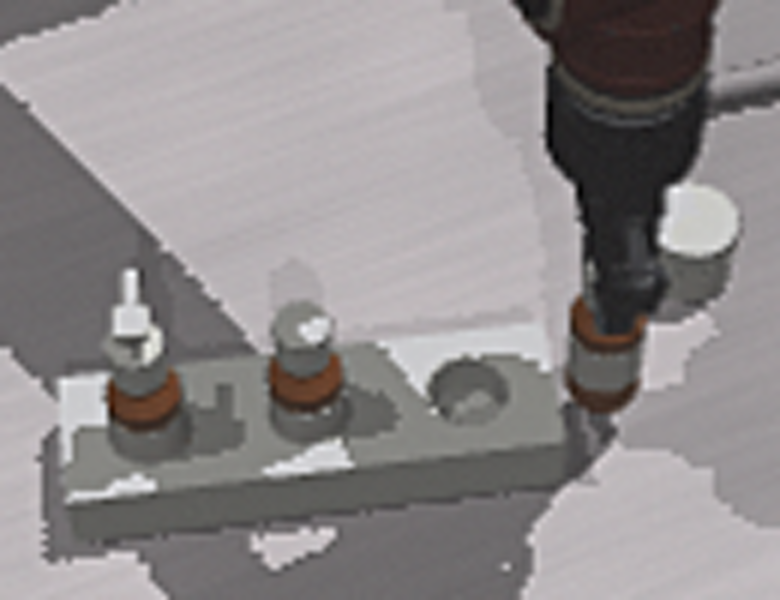

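The nozzle bottle is out of the rack and upright at crop (605,355), beside the rack's end. Its foot is just above the level of the rack's top edge. I can't tilt the tool, so I'll push the foot against the fixed rack end to pivot the bottle in the pads.

```bash
python3 -m handwheel '[{"tx":-4,"ty":0,"tz":0,"roll":0},{"tx":-3,"ty":0,"tz":0,"roll":0},{"tx":-3,"ty":0,"tz":0,"roll":0},{"tx":-3,"ty":0,"tz":0,"roll":0},{"tx":-3,"ty":0,"tz":0,"roll":0},{"tx":-3,"ty":0,"tz":0,"roll":0},{"tx":-3,"ty":0,"tz":0,"roll":0},{"tx":0,"ty":0,"tz":0,"roll":0}]'
python3 -m handwheel '[{"tx":-3,"ty":0,"tz":0,"roll":0},{"tx":-3,"ty":0,"tz":0,"roll":0},{"tx":0,"ty":0,"tz":0,"roll":0}]'
cat > tilt.py <<'E'
from h import *
def meas(rad=.03):
    o=ctrl.get_obs();M=R.from_rotvec(o["tool_rot"]).as_matrix();im,P=cloud("scene")
    Q=(P-o["tool_pos"])@M; h=cv2.cvtColor(im,cv2.COLOR_RGB2HSV)
    near=(abs(Q[...,0])<.06)&(abs(Q[...,1])<.045)&(Q[...,2]>.0)&(Q[...,2]<.115)&(P[...,2]>.045)
    amber=near&(h[...,1]>110)&((h[...,0]<20))&(h[...,2]>50)
    return im,P,Q,near,amber,o
if __name__=="__main__":
    im,P,Q,near,amber,o=meas()
    print(near.sum(),amber.sum())
    q=Q[near]
    for z in np.arange(.0,.11,.01):
        s=q[(q[:,2]>=z)&(q[:,2]<z+.01)]
        if len(s)>3: print(round(z,3),len(s),(s.min(0)*1000).round(1),(s.max(0)*1000).round(1))
    cv2.imwrite("pics/tilt.png",cv2.resize(im[130:230,180:310],(780,600),interpolation=cv2.INTER_CUBIC)[...,::-1])
E
python3 tilt.py
```

```text
t: 5.92
tool_pos: [0.5035, 0.0552, 0.1077]
tool_rot: [2.515, 1.881, 0.002]
contact_force: [0.0, 4.3, 0.1]
opening: 0.0292
grip_force: 30.0
t: 6.17
tool_pos: [0.5016, 0.0493, 0.1074]
tool_rot: [2.515, 1.882, 0.0]
contact_force: [0.6, 3.0, 1.7]
opening: 0.029
grip_force: 30.0
155 27
0.0 19 [ 3.8 -1.6  2. ] [29.7 21.2  9.4]
0.01 29 [-8.7 -8.9 10.7] [31.9 21.8 18.8]
0.02 25 [-6.3  1.4 20.2] [33.  22.6 28.8]
0.03 22 [-5.4  2.7 30.5] [36.8 21.8 39.7]
0.04 23 [ 0.7  1.9 40. ] [37.3 24.3 49. ]
0.05 23 [-11.2   7.7  50.2] [40.  25.8 59.7]
0.06 14 [-51.6 -36.1  60.2] [41.8 42.  62.4]
```

View pics/tilt.png

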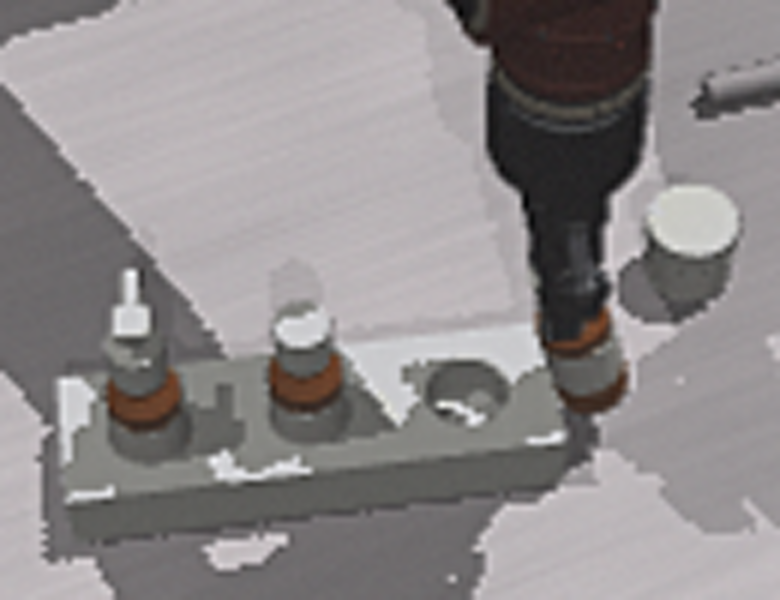

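The bottle now leans in the pads, at crop (590,370), about 0.22–0.25 rad with its foot toward +tool x. I'll firm up the grip, rise, roll and carry it to the camera.

```bash
python3 -m handwheel '[{"tx":3,"ty":0,"tz":0,"roll":0},{"tx":3,"ty":0,"tz":0,"roll":0},{"tx":0,"ty":0,"tz":-10,"roll":0},{"tx":0,"ty":0,"tz":-25,"roll":0},{"tx":0,"ty":0,"tz":-28,"roll":-0.06},{"tx":0,"ty":0,"tz":-28,"roll":-0.12},{"tx":0,"ty":0,"tz":-28,"roll":-0.12},{"tx":0,"ty":0,"tz":-20,"roll":-0.12},{"tx":0,"ty":0,"tz":-10,"roll":-0.12},{"tx":0,"ty":0,"tz":0,"roll":-0.06},{"tx":0,"ty":0,"tz":0,"roll":0}]' 20 50
python3 -m handwheel '[{"tx":4,"ty":8,"tz":0,"roll":0},{"tx":8,"ty":16,"tz":0,"roll":0},{"tx":12,"ty":24,"tz":0,"roll":0},{"tx":14,"ty":30,"tz":0,"roll":0},{"tx":14,"ty":30,"tz":0,"roll":0},{"tx":12,"ty":26,"tz":0,"roll":0},{"tx":9,"ty":18,"tz":0,"roll":0},{"tx":5,"ty":12,"tz":0,"roll":0},{"tx":3,"ty":6,"tz":0,"roll":0},{"tx":0,"ty":0,"tz":0,"roll":0},{"tx":0,"ty":0,"tz":0,"roll":0}]'
python3 - <<'E'
from h import *
o=ctrl.get_obs();print(o["t"],o["tool_pos"],R.from_rotvec(o["tool_rot"]).as_matrix().round(3).tolist())
W=[]
for n in("scene","wrist"):
    im,P=cloud(n);np.savez(n+"3.npz",im=im,P=P);W.append(im)
a=cv2.resize(W[0][70:210,260:430],(400,330),interpolation=cv2.INTER_CUBIC);b=cv2.resize(W[1],(400,300))
c=np.zeros((330,800,3),np.uint8);c[:,:400]=a;c[:300,400:]=b
cv2.imwrite("pics/f1.png",c[...,::-1])
E
```

```text
t: 7.13
tool_pos: [0.5036, 0.0553, 0.258]
tool_rot: [1.844, 2.541, 0.001]
contact_force: [0.1, 0.3, -1.2]
opening: 0.0283
grip_force: 49.8
t: 8.05
tool_pos: [0.6395, 0.1851, 0.2554]
tool_rot: [-1.847, -2.54, 0.003]
contact_force: [0.0, 0.1, -0.6]
opening: 0.0287
grip_force: 49.8
8.05 [0.63948333 0.18510645 0.25538048] [[-0.309, 0.951, -0.002], [0.951, 0.309, -0.001], [-0.0, -0.002, -1.0]]
```

View pics/f1.png

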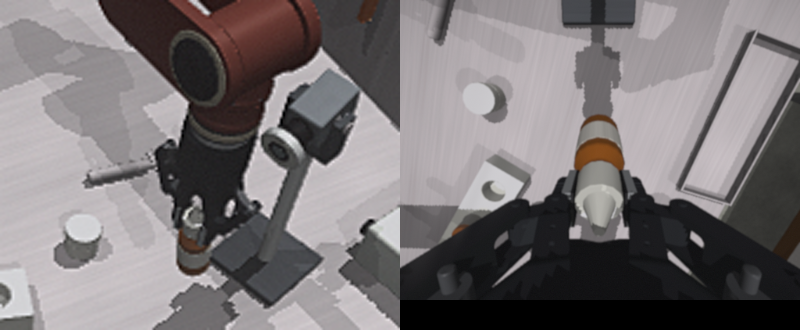

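The scene shows the bottle in front of the camera at crop (190,250). The wrist view shows it leaning, with the nozzle tip at (600,222) and the foot at (600,118). Next I measure the bottle's axis and the camera's slant more exactly.

```bash
cat > fit.py <<'E'
from h import *
from scipy.optimize import least_squares
def bottle(n,P,o):
    M=R.from_rotvec(o["tool_rot"]).as_matrix();Q=(P-o["tool_pos"])@M
    # body points: 40..90 mm below grasp point
    m=(abs(Q[...,1])<.024)&(Q[...,2]>.016)&(Q[...,2]<.09)&(abs(Q[...,0]-.2*Q[...,2])<.035)
    q=Q[m];z0=.05
    def res(p,q=q):
        d=np.array([p[2],p[3],1]);d/=np.linalg.norm(d);w=q-np.array([p[0],p[1],z0])
        return np.linalg.norm(w-np.outer(w@d,d),axis=1)-.02
    s=least_squares(res,[.01,0,.25,0],loss="soft_l1",f_scale=.001)
    r=res(s.x);a=-np.array([s.x[2],s.x[3],1]);a/=np.linalg.norm(a)
    c=np.array([s.x[0],s.x[1],z0])
    d=(q-c)@a; d=d[abs(r)<.003]
    print(n,m.sum(),"x,y@z50",(s.x[:2]*1000).round(1),"tan",s.x[2:].round(3),"tilt",np.arctan(s.x[2]).round(3),"rms",np.median(abs(r)).round(4),"foot end along axis",np.percentile(d,1).round(4))
    return M@c+o["tool_pos"],M@a
if __name__=="__main__":
    o=ctrl.get_obs()
    for n in("wrist","scene"):
        P=np.load(n+"3.npz")["P"];c,a=bottle(n,P,o);print(c.round(4),a.round(3))
    M=R.from_rotvec(o["tool_rot"]).as_matrix();P=np.load("wrist3.npz")["P"];Q=(P-o["tool_pos"])@M
    v,u=np.mgrid[:384,:512]
    t=(abs(u-256)<12)&(v>262)&(v<292)&(abs(Q[...,1])<.015)&(Q[...,2]>-.07)&(Q[...,2]<.0)
    i=Q[t][Q[t][:,2].argsort()[:5]];print("nozzle tip(tool)",(i*1000).round(1).tolist())
    # camera
    for k in("scene.npz","scene3.npz","top.npz"):
        P=np.load(k)["P"];top=(P[...,2]>.29)&(P[...,2]<.36)&(P[...,1]>.36)&(P[...,1]<.46)&(P[...,0]>.5)&(P[...,0]<.64)
        q=P[top]
        best=None;rng=np.random.default_rng(0)
        for _ in range(400):
            a,b,c=q[rng.choice(len(q),3,False)];n=np.cross(b-a,c-a)
            if np.linalg.norm(n)<1e-9:continue
            n/=np.linalg.norm(n)
            if abs(n[2])<.7:continue
            I=abs((q-a)@n)<.0015
            if best is None or I.sum()>best.sum():best=I
        w=q[best];n=np.linalg.svd(w-w.mean(0))[2][2];n*=np.sign(n[2])
        # box-top edge directions in the plane
        e=np.array([.303,-.953,0]);e-=n*(e@n);e/=np.linalg.norm(e);f=np.cross(n,e)
        rect=cv2.minAreaRect(np.stack([w@e,w@f],-1).astype(np.float32)*1000)
        print(k,best.sum(),n.round(3),"pitch",np.arcsin(np.hypot(*n[:2])).round(3),"rect",rect)
    # ring
    P=np.load("scene3.npz");im=P["im"].astype(int).sum(-1);P=P["P"]
    r=(im>330)&(P[...,2]>.24)&(P[...,2]<.33)&(P[...,1]>.315)&(P[...,1]<.355)&(P[...,0]>.55)&(P[...,0]<.64)
    q=P[r];print("ring",r.sum(),q.min(0).round(3),q.max(0).round(3))
E
python3 fit.py
```

```text
wrist 1524 x,y@z50 [14.9  0.6] tan [ 0.197 -0.002] tilt 0.195 rms 0.0002 foot end along axis -0.0225
[0.6353 0.199  0.206 ] [ 0.062 -0.183  0.981]
scene 153 x,y@z50 [18.1  0.9] tan [ 0.212 -0.01 ] tilt 0.208 rms 0.0006 foot end along axis -0.0261
[0.6346 0.2021 0.206 ] [ 0.074 -0.193  0.978]
nozzle tip(tool) [[-2.7, -0.6, -51.4], [-2.8, 2.1, -51.3], [-2.8, -0.2, -51.3], [-2.4, 1.0, -51.3], [-2.9, 2.9, -51.1]]
scene.npz 226 [ 0.066 -0.246  0.967] pitch 0.258 rect ((-281.96185302734375, 668.5825805664062), (74.02015686035156, 48.15853500366211), 0.19694270193576813)
scene3.npz 217 [ 0.071 -0.237  0.969] pitch 0.25 rect ((-280.3751220703125, 666.6290893554688), (73.79191589355469, 48.54833221435547), 0.5484768152236938)
top.npz 226 [ 0.047 -0.265  0.963] pitch 0.273 rect ((-280.1061096191406, 671.4939575195312), (48.94569778442383, 74.20014953613281), 89.67003631591797)
ring 77 [0.568 0.322 0.254] [0.616 0.351 0.313]
```

The bottle leans 0.20 rad and the camera is slanted about 0.255 rad, so it needs 0.055 more. I'll go back the same way and push 5 mm further.

```bash
python3 -m handwheel '[{"tx":-4,"ty":-8,"tz":0,"roll":0},{"tx":-8,"ty":-16,"tz":0,"roll":0},{"tx":-12,"ty":-24,"tz":0,"roll":0},{"tx":-14,"ty":-30,"tz":0,"roll":0},{"tx":-14,"ty":-30,"tz":0,"roll":0},{"tx":-12,"ty":-26,"tz":0,"roll":0},{"tx":-9,"ty":-18,"tz":0,"roll":0},{"tx":-5,"ty":-12,"tz":0,"roll":0},{"tx":-3,"ty":-6,"tz":0,"roll":0},{"tx":0,"ty":0,"tz":10,"roll":0.06},{"tx":0,"ty":0,"tz":20,"roll":0.12},{"tx":0,"ty":0,"tz":28,"roll":0.12}]'
python3 -m handwheel '[{"tx":0,"ty":0,"tz":28,"roll":0.12},{"tx":0,"ty":0,"tz":28,"roll":0.12},{"tx":0,"ty":0,"tz":20,"roll":0.06},{"tx":0,"ty":0,"tz":12,"roll":0},{"tx":0,"ty":0,"tz":3,"roll":0},{"tx":0,"ty":0,"tz":0,"roll":0},{"tx":0,"ty":0,"tz":0,"roll":0}]' 20 30
```

```text
t: 9.15
tool_pos: [0.5048, 0.0551, 0.201]
tool_rot: [2.21, 2.226, 0.008]
contact_force: [1.1, -0.6, -2.4]
opening: 0.0287
grip_force: 49.8
t: 9.73
tool_pos: [0.5042, 0.0555, 0.1089]
tool_rot: [2.513, 1.882, 0.003]
contact_force: [0.2, -0.2, -1.3]
opening: 0.0288
grip_force: 49.8
```

```bash
python3 -m handwheel '[{"tx":-3,"ty":0,"tz":1,"roll":0},{"tx":-3,"ty":0,"tz":0,"roll":0},{"tx":-2,"ty":0,"tz":0,"roll":0},{"tx":-2,"ty":0,"tz":0,"roll":0},{"tx":-2,"ty":0,"tz":0,"roll":0},{"tx":0,"ty":0,"tz":0,"roll":0},{"tx":0,"ty":0,"tz":0,"roll":0}]'
python3 -m handwheel '[{"tx":3,"ty":0,"tz":0,"roll":0},{"tx":4,"ty":0,"tz":0,"roll":0},{"tx":0,"ty":0,"tz":0,"roll":0},{"tx":0,"ty":0,"tz":0,"roll":0}]'
cat > m.py <<'E'
from fit import *
o=ctrl.get_obs();im,P=cloud("wrist");print(o["t"],o["tool_pos"].round(4));c,a=bottle("wrist",P,o)
# foot offset along axis was checked on the tip: tip is 128 mm above foot
M=R.from_rotvec(o["tool_rot"]).as_matrix();Q=(P-o["tool_pos"])@M
v,u=np.mgrid[:384,:512]
t=(abs(u-256)<15)&(abs(Q[...,1])<.008)&(Q[...,2]>-.065)&(Q[...,2]<-.02)&(abs(Q[...,0])<.02)
if t.sum()>3:
    tip=(P[t]-c)@a;print("tip along axis",np.percentile(tip,98).round(4),t.sum())
    top=c+a*np.percentile(tip,98)
    mid=top-.064*a;print("mid by tip",mid.round(4))
m2=(abs(Q[...,1])<.018)&(Q[...,2]>.03)&(Q[...,2]<.11);w=P[m2]-c
s=w@a;rr=np.linalg.norm(w-np.outer(s,a),axis=1);s=s[rr<.0215];ft=np.percentile(s,1)
mid2=c+a*(ft+.064);print("foot along",ft.round(4),"mid by foot",mid2.round(4))
hd=np.array([.306,-.952]);hd/=np.hypot(*hd)
p=.255;f=np.array([*hd*np.cos(p),-np.sin(p)]);hinge=np.array([.571,.3995,.3]);lens=hinge+.075*f;tgt=lens+.15*f
up=np.array([*hd*np.sin(p),np.cos(p)])
print("lens",lens.round(4),"tgt",tgt.round(4),"axis",a.round(3),"up",up.round(3),"err deg",np.degrees(np.arccos(a@up)).round(2))
for mm in(mid,mid2): print("move tool mm",(M.T@(tgt-mm)*1000).round(1))
E
python3 m.py
```

```text
t: 10.32
tool_pos: [0.501, 0.0443, 0.1076]
tool_rot: [2.515, 1.881, 0.005]
contact_force: [2.2, 4.3, 3.5]
opening: 0.0288
grip_force: 50.2
t: 10.65
tool_pos: [0.5007, 0.0505, 0.1051]
tool_rot: [-2.514, -1.883, 0.005]
contact_force: [-0.7, 0.4, -1.0]
opening: 0.0286
grip_force: 49.9
10.65 [0.5007 0.0505 0.1051]
wrist 1571 x,y@z50 [18.9  1.7] tan [0.238 0.001] tilt 0.233 rms 0.0002 foot end along axis -0.0214
tip along axis 0.1039 2159
mid by tip [0.505  0.0593 0.0939]
foot along -0.0618 mid by foot [0.5074 0.0676 0.0572]
lens [0.5932 0.3304 0.2811] tgt [0.6376 0.1922 0.2432] axis [-0.063 -0.22   0.973] up [ 0.077 -0.24   0.968] err deg 8.13
move tool mm [ 164.5   89.5 -149.9]
move tool mm [ 155.8   89.4 -186.6]
```

```bash
python3 -m handwheel '[{"tx":-3,"ty":0,"tz":-1.5,"roll":0},{"tx":-3,"ty":0,"tz":0,"roll":0},{"tx":-2,"ty":0,"tz":0,"roll":0},{"tx":-1,"ty":0,"tz":0,"roll":0},{"tx":0,"ty":0,"tz":0,"roll":0},{"tx":0,"ty":0,"tz":0,"roll":0}]'
python3 -m handwheel '[{"tx":3,"ty":0,"tz":0,"roll":0},{"tx":5,"ty":0,"tz":0,"roll":0},{"tx":0,"ty":0,"tz":-10,"roll":0},{"tx":0,"ty":0,"tz":-20,"roll":0},{"tx":0,"ty":0,"tz":-28,"roll":-0.06},{"tx":0,"ty":0,"tz":-28,"roll":-0.12},{"tx":0,"ty":0,"tz":-28,"roll":-0.12},{"tx":0,"ty":0,"tz":-20,"roll":-0.12},{"tx":0,"ty":0,"tz":-10,"roll":-0.12},{"tx":0,"ty":0,"tz":0,"roll":-0.06},{"tx":0,"ty":0,"tz":0,"roll":0},{"tx":0,"ty":0,"tz":0,"roll":0}]'
python3 m.py
```

```text
t: 11.2
tool_pos: [0.4991, 0.0425, 0.1077]
tool_rot: [-2.515, -1.881, -0.001]
contact_force: [0.1, 5.2, -1.9]
opening: 0.0287
grip_force: 49.8
t: 12.2
tool_pos: [0.5015, 0.0495, 0.2524]
tool_rot: [1.848, 2.539, -0.001]
contact_force: [-1.0, -0.0, -0.8]
opening: 0.0288
grip_force: 49.9
12.2 [0.5015 0.0495 0.2524]
wrist 1608 x,y@z50 [20.1  0.6] tan [ 0.262 -0.001] tilt 0.256 rms 0.0002 foot end along axis -0.0212
tip along axis 0.1044 2298
mid by tip [0.4992 0.059  0.2414]
foot along -0.0215 mid by foot [0.4994 0.0585 0.2435]
lens [0.5932 0.3304 0.2811] tgt [0.6376 0.1922 0.2432] axis [ 0.079 -0.24   0.968] up [ 0.077 -0.24   0.968] err deg 0.08
move tool mm [ 84.2 172.7  -1.9]
move tool mm [ 84.8 172.7   0.2]
```

```bash
python3 -m handwheel '[{"tx":4,"ty":8,"tz":-1,"roll":0},{"tx":8,"ty":16,"tz":0,"roll":0},{"tx":12,"ty":25,"tz":0,"roll":0},{"tx":14,"ty":30,"tz":0,"roll":0},{"tx":14,"ty":30,"tz":0,"roll":0},{"tx":13,"ty":26,"tz":0,"roll":0},{"tx":10,"ty":19,"tz":0,"roll":0},{"tx":6,"ty":12,"tz":0,"roll":0},{"tx":3.5,"ty":6.7,"tz":0,"roll":0},{"tx":0,"ty":0,"tz":0,"roll":0},{"tx":0,"ty":0,"tz":0,"roll":0},{"tx":0,"ty":0,"tz":0,"roll":0}]'
python3 m.py
python3 - <<'E'
from fit import *
o=ctrl.get_obs();im,P=cloud("scene");c,a=bottle("scene",P,o);print(c.round(4),a.round(3))
cv2.imwrite("pics/f2.png",cv2.resize(im[60:230,170:440],(800,504),interpolation=cv2.INTER_CUBIC)[...,::-1])
E
```

```text
t: 13.25
tool_pos: [0.6392, 0.183, 0.2526]
tool_rot: [-1.847, -2.541, 0.001]
contact_force: [0.3, 1.0, -0.7]
opening: 0.0286
grip_force: 49.9
13.25 [0.6392 0.183  0.2526]
wrist 1618 x,y@z50 [20.   0.6] tan [ 0.262 -0.001] tilt 0.257 rms 0.0002 foot end along axis -0.0208
tip along axis 0.1043 2296
mid by tip [0.6369 0.1926 0.2416]
foot along -0.0214 mid by foot [0.637  0.192  0.2438]
lens [0.5932 0.3304 0.2811] tgt [0.6376 0.1922 0.2432] axis [ 0.08  -0.241  0.967] up [ 0.077 -0.24   0.968] err deg 0.17
move tool mm [-0.6  0.6 -1.7]
move tool mm [0.  0.6 0.5]
scene 135 x,y@z50 [23.1  0.8] tan [0.276 0.001] tilt 0.27 rms 0.0005 foot end along axis -0.0201
[0.6329 0.2051 0.2028] [ 0.082 -0.253  0.964]
```

View pics/f2.png

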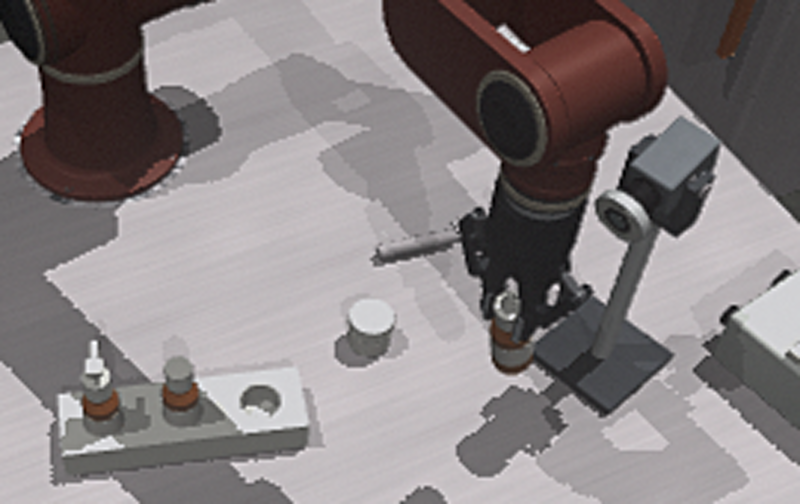

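The bottle is at (510,335) in front of the lens ring at (620,212), leaning as measured. The other bottles, the rack, the jar and the camera stand as before. I'll hand it in.

```bash
python3 -c "
from station import ctrl
print(ctrl.get_obs()['dq'].round(3)); print(ctrl.finish_job())"
```

```text
[-0.001 -0.004 -0.001 -0.    -0.002 -0.002]
the job is handed in; nothing more can be done
None
```

I drew the nozzle bottle upright from the rack and handed the job in with it held steady, 15 cm in front of the lens; by my measurements its middle is within 2 mm of the line of sight and its lean within 1–2° of the camera's slant. The tool can't tilt, so I set that lean by pushing the foot against the rack's fixed end.

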